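Shut the gauge case without a bang

ROBOT

A 6-joint arm with a two-finger parallel gripper is mounted at the origin on the work surface. World frame = base frame: x ahead of the robot, y to its left, z up, the work surface at z = 0. Lengths are in mm, angles in rad, forces in N, time in s.
With the tool pointing down it reaches from about 275 to 825 mm from the base axis. Payload 5.2 kg.
Tool frame: the origin (TCP) lies at the very end of the fingers, on their centre line; the grasp point (between the pads) lies 19 mm behind it; z points along the fingers, y is the direction in which the jaws open and shut (so a half turn about z gives the same grasp; the last joint's range is limited). The gripper opens to 93 mm and grips with 3 to 60 N. Pads are 15 mm wide; open, the fingers measure 128 mm over their backs; the gripper's body (75 mm by 188 mm) begins 65 mm behind the grasp point.
Start: joints at [-1.519, 0.259, 1.535, -0, 1.348, -0.203], TCP at [138.65, -532.242, 218.653] pointing down, gripper open.
Joint ranges: [-3.14, 3.14], [-0.91, 2.08], [0.19, 2.58], [-1.22, 4.36], [0.22, 2.71], [-3.12, 3.12]. Speed limits (rad/s): [2.57, 2.57, 3.14, 3.14, 3.14, 3.14].

INTERFACE

Orientations are given as a unit quaternion [x, y, z, w].
In Python, from rig import telemetry, eyes, job gives the robot as it stands.
- The arm moves only by the tool jog_arm, never from a script. Its argument "plan" is a list of rows, each a list of 7 numbers: the shift along the tool's x, y, z in m, then the turn, a rotation vector about the tool's x, y, z in degrees, then the finger opening in m, from 0 to 0.093. A call has 1 to 12 rows; each row shifts and turns the commanded pose from where the row before left it, along the tool's axes as they then stand; what a row does not reach is not made up. A row lasts 1/10 s, in which the tool goes at most 50 mm and 8.59 degrees, less where a joint would pass 70% of its speed; a pose out of reach is approached as far as the arm can. A call is refused whole if a number of a shift passes 0.05 or a number of a turn 8.59, either way. A call with a gripper value outside its range is refused whole. The fingers move at their own pace and stop on an object; "squeeze" is the grip in N (left out, the last holds). Time passes only in rows, so rows that do not move let the fingers close. It gives the time, the measured TCP pose, the force and the opening at its end, in the units of the state.
- telemetry.get_obs(): the state, without advancing time (a new reading comes with each control period).
- eyes.snapshot(name): name is "scene" or "top" or "wrist"; returns the picture (480x640x3 uint8, blue, green, red); there is no depth.
- eyes.camera_model(name): a dict with "camera_matrix" (3x3 intrinsics, pixels), "R" (3x3) and "t" (3): a world point X has camera coordinates R X + t. Camera axes: x right, y down, z forward; pixel columns grow to the right and rows downward; lengths in mm; the calibration is good to about 2 mm. A picture is of the moment at which its call begins: read the wrist's pose just before it. camera_model takes no time and is no camera call; for the wrist camera it gives the pose at the moment of the call.
- job.sign_off(): hands the job in, once; it reports no verdict.
The state is a dict: "time_s": time; "joints": joint angles; "joint_vel": joint speeds; "joint_efforts": joint torques, N m; "eef_pos": TCP position; "tool_rot": TCP orientation; "ft_force": force on the tool from outside, world axes, zero at the start; "moment": the same for the moment, N m; "grip_width": finger opening in mm.
Only numpy, scipy, OpenCV 4.12 (cv2) and the standard library are available. Lean on these libraries where they do the work, as an engineer would, in place of code of your own. Each camera call takes 0.05 s, during which the arm holds its last target. There are 200 camera calls.

TASK

The lid of the wooden gauge case on the veneer bench stands open, leaning back past upright: tip it forward with a fingertip so that it falls, catch it on the back of a finger before it is down, and lower it on that finger until it is fully shut, without any bang. Only touch the lid, do not pinch it or press hard on it, and leave the gauge in the case and the things around it where they are.

Things in the scene. Friction and masses are not known exactly. Their poses are not given: they have to be found in the camera images.
- case: Open wooden case, fixed to the bench, 150 (its x) x 240 (its y) x 90 mm high, walls 8 mm. Origin: centre of its underside, on the bench. Its x axis points level from its open front wall (on the robot's left, +y) to its hinged back wall (on the right), z up; its yaw varies by 0.4 rad about -1.57.
- lid_hinge (a point): Middle of the hinge axis (along the case's y), on top of the back wall, 90 mm above the bench, 75 mm behind the case's centre. Axes as the case. No spring or catch; damping 0.25 N m s/rad: let go just past upright, the lid comes down in 2 to 4 s and would strike the rim at 0.7 to 1.1 rad/s, a bang; 0.4 rad/s or less near shut is gentle.
- lid_edge (a point): Middle of the lid's free edge on its inner face (the underside when shut), 174 mm from the hinge axis, moving with the lid; x points to the hinge, z out of the outer face. Shut, this edge overhangs the front wall by 24 mm as a lip, free below down to the bench, so a finger slanting down and forward can carry the lip from below until the lid is shut.
- lid (a joint): Lid angle in rad: 0 shut (level, on the rim), 1.571 upright, 1.8 fully open, leaning back on its stop, where it starts. The lid is a flat dark wooden board, 174 mm from hinge to free edge, 240 mm wide, 8 mm thick, 0.2 to 0.31 kg; its inner face passes through the hinge axis.
- gauge: Loose steel dial gauge lying on the floor of the case (disc 56 mm across, 22 mm thick, stem and button along y, 114 mm overall). Origin: centre of the disc's underside. To be left alone.
- glue: Loose white glue bottle standing beside the case, 60 mm across, 160 mm tall. Origin: centre of its underside. To be left alone.
- caul: Loose pale wooden block beside the case, 100 x 45 x 40 mm high. Origin: centre of its underside. To be left alone.
- tape: Loose roll of paper tape lying flat beside the case, 90 mm across, 25 mm high. Origin: centre of its underside. To be left alone.

How it is judged:
By the outcome, as a careful person would: the job done as asked, in the order asked, and still so for the second after the job is handed in, with the robot touching nothing.
It also fails if it takes over 48 s, if anything falls off the work surface, if the arm or the gripper's body presses on something with over 40 N, if the wrist force passes 120 N, or if a joint passes its speed limit or range.

## Working session

There is one attempt and no reset: what is moved stays moved. The work goes in short steps, Python scripts to look and compute and a tool call to move; the robot and the scene stay as the last step left them, time stands still between calls to the robot, and variables do not carry over. Pictures are saved under pics/ and viewed, about 8 in all and at most 12, crops included, and the job is handed in when it is done.

Besides the shell and the picture viewer there is one more tool, called after "Call:" as name(argument=value, ...) on one line, values as JSON. jog_arm: Moves the arm, as the interface text tells. Its arguments: {"type":"object","properties":{"plan":{"type":"array"},"squeeze":{"type":"number"}},"required":["plan"]}

```bash
mkdir -p pics; ls; python3 - <<'E'
from rig import telemetry, eyes
import cv2
for n in ("scene","top"):
    cv2.imwrite(f"pics/{n}0.png",eyes.snapshot(n))
    m=eyes.camera_model(n);print(n,m["camera_matrix"],m["R"],m["t"])
print(telemetry.get_obs())
E
```

```text
pics
scene [[447.73519727   0.         313.68174483]
 [  0.         447.73519727 239.8984713 ]
 [  0.           0.           1.        ]] [[ 0.32649588  0.94510635  0.01320696]
 [ 0.7362601  -0.2455362  -0.63058151]
 [-0.59272381  0.21560603 -0.77601065]] [ -69.85519896 -341.23966878 1327.57912505]
top [[478.04214333   0.         315.77032016]
 [  0.         478.04214333 243.94771018]
 [  0.           0.           1.        ]] [[-0.0058853  -0.99986954 -0.01504228]
 [-0.99169718  0.00776828 -0.12836029]
 [ 0.1284604   0.01416195 -0.99161352]] [-103.25904313  514.90296089  845.99094718]
{'time_s': 0.1, 'joints': array([-1.51878708e+00,  2.59278802e-01,  1.53596448e+00, -9.02735043e-06,
        1.34801285e+00, -2.02783301e-01]), 'joint_vel': array([ 0.00051312, -0.00290634, -0.00212632,  0.00061995,  0.00010535,
        0.00032486]), 'joint_efforts': array([ 9.98801770e-04, -4.38211870e+01, -2.84640402e+01,  7.19089410e-02,
        3.62649013e-02, -5.86937654e-05]), 'eef_pos': array([ 138.6267417 , -531.73222292,  217.89985471]), 'tool_rot': array([ 9.91895594e-01,  1.27052897e-01,  5.82541515e-05, -8.29707967e-04]), 'ft_force': array([-0.23324586,  0.46692736, -0.20450352]), 'moment': array([ 0.00155442, -0.02345853, -0.04142831]), 'grip_width': 93.05133828836146}
```

View pics/scene0.png

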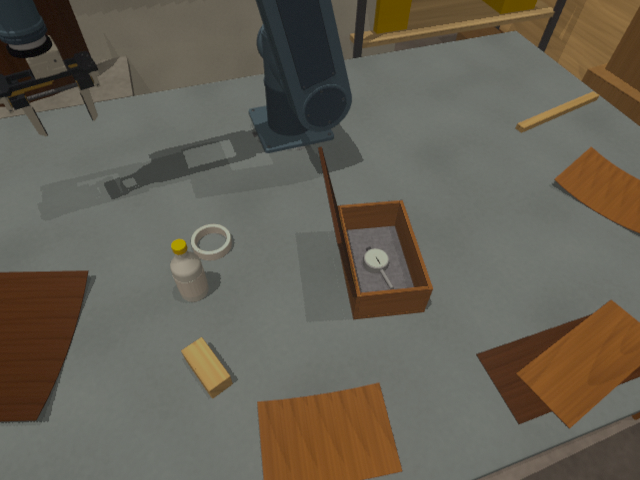

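View pics/top0.png

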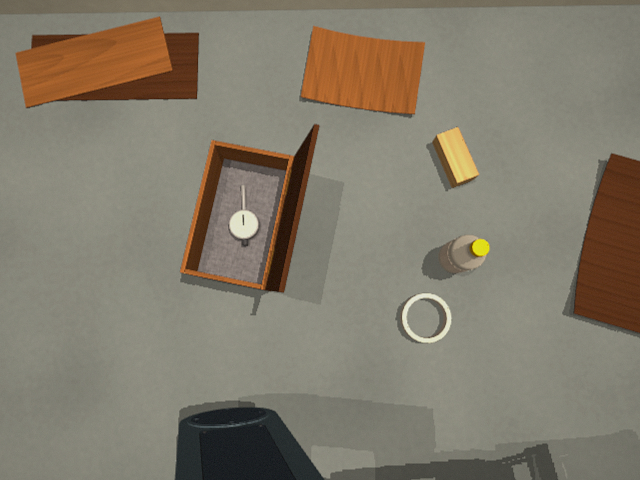

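The scene view shows the case with rim corners near (341,207), (403,202), (430,290), (355,297). The lid leans back to the left, and the tape, glue and caul are on its hinge side. The top view has the rim corners near (213,142), (182,272), (266,288), (292,156).

```bash
cat > geo.py <<'E'
import numpy as np, json
from rig import eyes
from scipy.optimize import least_squares
def proj(n,X):
    m=eyes.camera_model(n);c=np.asarray(X)@m["R"].T+m["t"]
    p=c@m["camera_matrix"].T;return p[:,:2]/p[:,2:]
def world(p,L):
    x,y,a=p;c,s=np.cos(a),np.sin(a);L=np.atleast_2d(np.asarray(L,float))
    return np.c_[x+c*L[:,0]-s*L[:,1],y+s*L[:,0]+c*L[:,1],L[:,2]]
E
python3 - <<'E'
from geo import *
# front-far(y+), front-near, back-near, back-far  (case y ~ +x world)
L=[[-75,120,90],[-75,-120,90],[75,-120,90],[75,120,90]]
T=np.array([[213,142],[182,272],[266,288],[292,156]]);S=np.array([[430,290],[403,202],[341,207],[355,297]])
f=lambda p:np.r_[(proj("top",world(p,L))-T).ravel(),(proj("scene",world(p,L))-S).ravel()]
r=least_squares(f,[400,100,-1.57],x_scale=[100,100,1],loss="soft_l1");print(r.x,r.fun.round(1))
th=1.8
def lid(th,y,r_=174,o=0): return [75-r_*np.cos(th)+o*np.sin(th)*0,y,90+r_*np.sin(th)]
for y in(-120,120): print(world(r.x,lid(1.8,y)).round(0),proj("top",world(r.x,lid(1.8,y))),proj("scene",world(r.x,lid(1.8,y))))
for n,l in dict(hinge=[75,0,90],edgeshut=[-99,0,90],top=lid(1.8,0)).items(): print(n,world(r.x,l).round(0))
def back(n,u,z):
    m=eyes.camera_model(n);d=m["R"].T@np.linalg.solve(m["camera_matrix"],[*u,1]);o=-m["R"].T@m["t"];return (o+d*(z-o[2])/d[2]).round(0)
print("tape",back("top",(427,318),25),"glue",back("top",(481,247),160),"caul",back("top",(458,153),40))
E
```

```text
[562.38988457  25.47820665  -1.78379634] [ 0.  -2.9 -1.5 -0.5 -0.1  1.6  3.7 -0.5  2.1 -0.2 -1.1 -1.5 -4.8 -1.4
  0.3  0.3]
[[421. -61. 259.]] [[279.61678981 291.40763128]] [[320.54853538 146.59928008]]
[[ 655. -112.  259.]] [[316.33987033 123.39801925]] [[339.96007757 243.16689255]]
hinge [[547. -48.  90.]]
edgeshut [[583. 122.  90.]]
top [[538. -86. 259.]]
tape [ 378. -307.   25.] glue [ 491. -366.  160.] caul [ 682. -372.   40.]
```

Call:
jog_arm(plan=[[0,0,-0.024,0,0,6.7,0],[0,0,-0.024,0,0,6.7,0],[0,0,-0.024,0,0,6.7,0],[0,0,-0.024,0,0,6.7,0],[0.025,-0.036,0,0,0,0,0],[0.025,-0.036,0,0,0,0,0],[0.025,-0.036,0,0,0,0,0],[0.025,-0.036,0,0,0,0,0],[0.025,-0.036,0,0,0,0,0],[0.025,-0.036,0,0,0,0,0],[0.025,-0.036,0,0,0,0,0],[0.025,-0.036,0,0,0,0,0]], squeeze=5)

```text
time_s: 1.3
eef_pos: [395.9, -291.4, 314.4]
tool_rot: [0.994, -0.106, -0.0, -0.0]
ft_force: [0.5, -0.6, -0.1]
grip_width: 2.3
```

```bash
cat > where.py <<'E'
from geo import *
from rig import telemetry
from scipy.spatial.transform import Rotation as R
P=[562.4,25.5,-1.784]
def where():
    o=telemetry.get_obs();c,s=np.cos(P[2]),np.sin(P[2]);C=np.array([[c,-s,0],[s,c,0],[0,0,1]])
    p=C.T@(o["eef_pos"]-[P[0],P[1],0]);M=C.T@R.from_quat(o["tool_rot"]).as_matrix()
    print("t",round(o["time_s"],2),"case pos",p.round(1),"ft(case)",(C.T@o["ft_force"]).round(1),"w",round(o["grip_width"],1))
    print("tool x,y,z in case:",M.T.round(3).tolist(),"tilt",np.degrees(np.arctan2(M[0,2],-M[2,2])).round(1),"j",o["joints"].round(2))
    return p,M
if __name__=="__main__": where()
E
python3 where.py
```

```text
t 1.3 case pos [345.  -95.7 314.4] ft(case) [ 0.5  0.6 -0.1] w 2.3
tool x,y,z in case: [[-0.0, 1.0, -0.0], [1.0, 0.0, -0.0], [-0.0, -0.0, -1.0]] tilt -0.0 j [-0.86  0.1   1.5   0.    1.54  0.92]
```

Call:
jog_arm(plan=[[0.01,-0.045,0,0,0,0,0],[0.01,-0.045,0,0,0,0,0],[0.01,-0.045,0,0,0,0,0],[0.01,-0.045,0,0,0,0,0],[0.01,-0.045,0,0,0,0,0],[0.01,-0.045,0,0,0,0,0],[0.01,-0.045,0,0,0,0,0],[0.01,-0.045,0,0,0,0,0],[0.01,-0.045,0,0,0,0,0],[0.005,-0.045,0,0,0,0,0],[0,-0.02,0,0,0,0,0],[0,-0.01,0,0,0,0,0]])

```text
time_s: 2.5
eef_pos: [589.2, 158.3, 313.6]
tool_rot: [0.994, -0.105, -0.001, 0.0]
ft_force: [-0.2, -0.3, -0.8]
grip_width: 0.8
```

Call:
jog_arm(plan=[[0,0,0,-8,0,0,0],[0,0,0,-8,0,0,0],[0,0,0,-8,0,0,0],[0,0,0,-8,0,0,0],[0,0,0,-8,0,0,0]])

```text
time_s: 3.0
eef_pos: [589.5, 155.6, 315.8]
tool_rot: [0.933, -0.101, -0.036, 0.342]
ft_force: [0.3, -0.5, 0.1]
grip_width: 0.5
```

```bash
python3 where.py
```

```text
t 3.0 case pos [-132.9   -1.   315.8] ft(case) [0.4 0.4 0.1] w 0.5
tool x,y,z in case: [[0.001, 1.0, 0.002], [0.763, -0.002, 0.647], [0.647, 0.001, -0.763]] tilt 40.3 j [ 0.4   0.63  0.94 -0.61  1.95  2.06]
```

Call:
jog_arm(plan=[[0,-0.0207,0.0244,0,0,0,0],[0,-0.0207,0.0244,0,0,0,0],[0,-0.0207,0.0244,0,0,0,0],[0,-0.0207,0.0244,0,0,0,0],[0,-0.0207,0.0244,0,0,0,0],[0,-0.0207,0.0244,0,0,0,0],[0,-0.0207,0.0244,0,0,0,0],[0,-0.0207,0.0244,0,0,0,0],[0,0,0,0,0,0,0]])

```text
time_s: 3.9
eef_pos: [586.7, 155.5, 54.1]
tool_rot: [0.934, -0.099, -0.041, 0.342]
ft_force: [-0.9, -0.3, -0.3]
grip_width: 0.4
```

```bash
python3 - <<'E'
from where import *
import cv2
p,M=where()
a=eyes.snapshot("scene")[130:370,230:550]
cv2.imwrite("pics/low.png",cv2.resize(a,None,fx=2.5,fy=2.5,interpolation=cv2.INTER_CUBIC))
print(proj("scene",world(P,p)))
E
```

```text
t 3.9 case pos [-132.2   -3.7   54.1] ft(case) [ 0.5 -0.8 -0.3] w 0.4
tool x,y,z in case: [[0.001, 1.0, -0.008], [0.763, 0.005, 0.646], [0.646, -0.007, -0.763]] tilt 40.3 j [ 0.4   0.82  1.24 -0.55  1.55  2.32]
[[437.83906883 248.40594018]]
```

View pics/low.png

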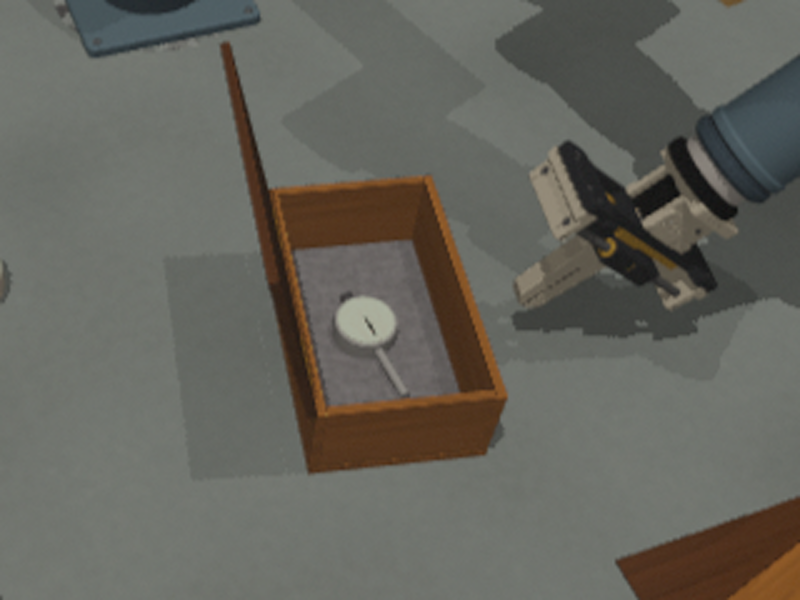

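The picture shows the catch pose is reachable: the fingertip is in front of the case's front wall at crop (519,296), as predicted. The lid is still open and the case undisturbed. Next I go back up and behind the lid.

Call:
jog_arm(plan=[[0,0.025,-0.029,0,0,0,0],[0,0.025,-0.029,0,0,0,0],[0,0.025,-0.029,0,0,0,0],[0,0.025,-0.029,0,0,0,0],[0,0.025,-0.029,0,0,0,0],[0,0.025,-0.029,0,0,0,0],[0,0.025,-0.029,0,0,0,0],[0,0,0,8,0,0,0],[0,0,0,8,0,0,0],[0,0,0,8,0,0,0],[0,0,0,8,0,0,0],[0,0,0,8,0,0,0]])

```text
time_s: 5.15
eef_pos: [589.1, 153.6, 331.2]
tool_rot: [0.994, -0.106, 0.004, -0.003]
ft_force: [0.1, -0.7, -0.8]
grip_width: 0.4
```

Call:
jog_arm(plan=[[0,0.04,0,0,0,0,0],[0,0.04,0,0,0,0,0],[0,0.04,0,0,0,0,0],[0,0.04,0,0,0,0,0],[0,0.04,0,0,0,0,0],[0,0.04,0,0,0,0,0],[0,0.04,0,0,0,0,0],[0,0.04,0,0,0,0,0],[0,0,0,0,0,0,0]])

```text
time_s: 6.05
eef_pos: [519.7, -163.8, 329.1]
tool_rot: [0.994, -0.109, 0.001, 0.002]
ft_force: [0.8, 0.9, 0.3]
grip_width: 0.3
```

```bash
python3 where.py
```

```text
t 6.05 case pos [194.1  -1.7 329.1] ft(case) [-1.   0.6  0.3] w 0.3
tool x,y,z in case: [[0.005, 1.0, 0.003], [1.0, -0.005, 0.004], [0.004, 0.003, -1.0]] tilt 0.2 j [-0.51  0.2   1.35 -0.    1.59  1.28]
```

Call:
jog_arm(plan=[[0,0,0.024,0,0,0,0],[0,0,0.024,0,0,0,0],[0,0,0.024,0,0,0,0],[0,0,0.024,0,0,0,0],[0,-0.015,0,0,0,0,0],[0,-0.015,0,0,0,0,0],[0,-0.01,0,0,0,0,0],[0,-0.006,0,0,0,0,0],[0,-0.006,0,0,0,0,0]])

```text
time_s: 6.95
eef_pos: [532.9, -107.1, 231.9]
tool_rot: [0.994, -0.106, 0.001, 0.0]
ft_force: [-0.0, 0.1, 0.7]
grip_width: 0.2
```

```bash
python3 where.py
```

```text
t 6.95 case pos [135.9  -0.8 231.9] ft(case) [-0.1 -0.   0.7] w 0.2
tool x,y,z in case: [[-0.001, 1.0, 0.002], [1.0, 0.001, 0.001], [0.001, 0.002, -1.0]] tilt 0.0 j [-0.4   0.24  1.53 -0.    1.37  1.38]
```

Call:
jog_arm(plan=[[0,-0.006,0,0,0,0,0],[0,-0.006,0,0,0,0,0],[0,-0.006,0,0,0,0,0],[0,-0.006,0,0,0,0,0],[0,-0.006,0,0,0,0,0],[0,-0.006,0,0,0,0,0],[0,-0.006,0,0,0,0,0],[0,-0.006,0,0,0,0,0],[0,-0.006,0,0,0,0,0]])

```text
time_s: 7.85
eef_pos: [543.6, -54.7, 230.6]
tool_rot: [0.994, -0.106, -0.0, -0.0]
ft_force: [-0.7, -0.3, -0.1]
grip_width: 0.4
```

```bash
python3 - <<'E'
from where import *
import cv2
where()
a=eyes.snapshot("scene")[90:330,230:550]
cv2.imwrite("pics/push.png",cv2.resize(a,None,fx=2.5,fy=2.5,interpolation=cv2.INTER_CUBIC))
for th in(1.6,1.5,1.4):print(th,((proj("scene",world(P,[[75-174*np.cos(th),y,90+174*np.sin(th)] for y in(-120,120)]))-[230,90])*2.5).round())
E
```

```text
t 7.85 case pos [ 82.3  -1.4 230.6] ft(case) [ 0.5 -0.6 -0.1] w 0.4
tool x,y,z in case: [[-0.0, 1.0, -0.0], [1.0, 0.0, -0.0], [-0.0, -0.0, -1.0]] tilt -0.0 j [-0.3   0.24  1.52  0.    1.37  1.48]
1.6 [[271. 134.]
 [329. 374.]]
1.5 [[293. 133.]
 [355. 372.]]
1.4 [[315. 133.]
 [382. 372.]]
```

View pics/push.png

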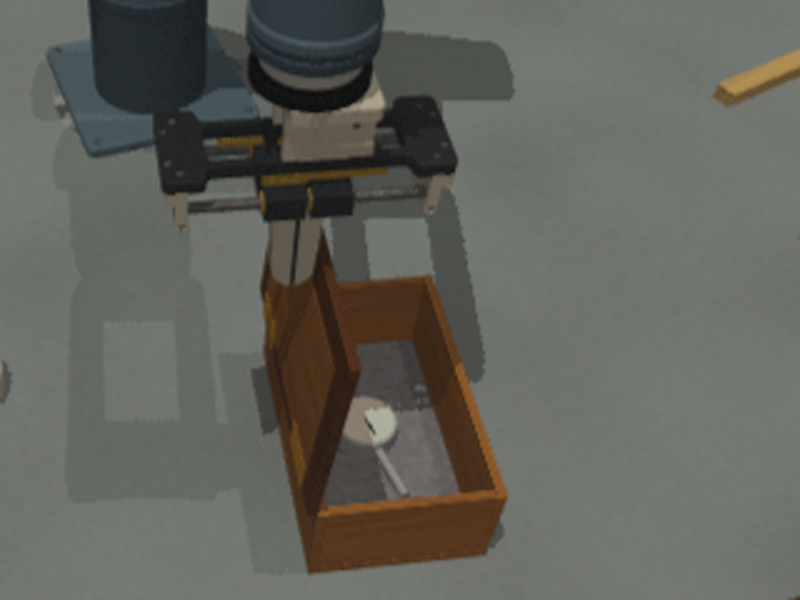

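The lid's far top corner is at crop (357,370), which is about 1.49 rad. It is past upright, with the finger still behind it. Next: a small nudge, then lift over, move forward and tilt.

Call:
jog_arm(plan=[[0,-0.005,0,0,0,0,0],[0,0.004,-0.045,0,0,0,0],[0,0,-0.045,0,0,0,0],[0,-0.048,0,0,0,0,0],[0,-0.048,0,0,0,0,0],[0,-0.048,0,0,0,0,0],[0,-0.048,0,0,0,0,0],[0,0,0,-8,0,0,0],[0,0,0,-8,0,0,0],[0,0,0,-8,0,0,0],[0,0,0,-8,0,0,0],[0,0,0,-8,0,0,0]])

```text
time_s: 9.1
eef_pos: [584.7, 134.4, 321.5]
tool_rot: [0.934, -0.1, -0.035, 0.342]
ft_force: [-0.1, -0.9, -0.0]
grip_width: 0.8
```

```bash
cat > look.py <<'E'
from where import *
import cv2,sys
where()
a=eyes.snapshot("scene")[90:330,230:550]
cv2.imwrite(f"pics/{sys.argv[1]}.png",cv2.resize(a,None,fx=2.5,fy=2.5,interpolation=cv2.INTER_CUBIC))
for th in map(float,sys.argv[2:]):print(th,((proj("scene",world(P,[[75-174*np.cos(th),y,90+174*np.sin(th)] for y in(-120,120)]))-[230,90])*2.5).round().tolist())
E
python3 look.py f1 1.4 1.2 1.0 .8
```

```text
t 9.1 case pos [-111.2   -1.3  321.5] ft(case) [ 0.9  0.1 -0. ] w 0.8
tool x,y,z in case: [[-0.001, 1.0, 0.002], [0.763, -0.001, 0.646], [0.646, 0.003, -0.763]] tilt 40.2 j [ 0.37  0.59  0.99 -0.61  1.93  2.04]
1.4 [[315.0, 133.0], [382.0, 372.0]]
1.2 [[356.0, 140.0], [430.0, 377.0]]
1.0 [[392.0, 153.0], [472.0, 388.0]]
0.8 [[421.0, 172.0], [504.0, 404.0]]
```

View pics/f1.png

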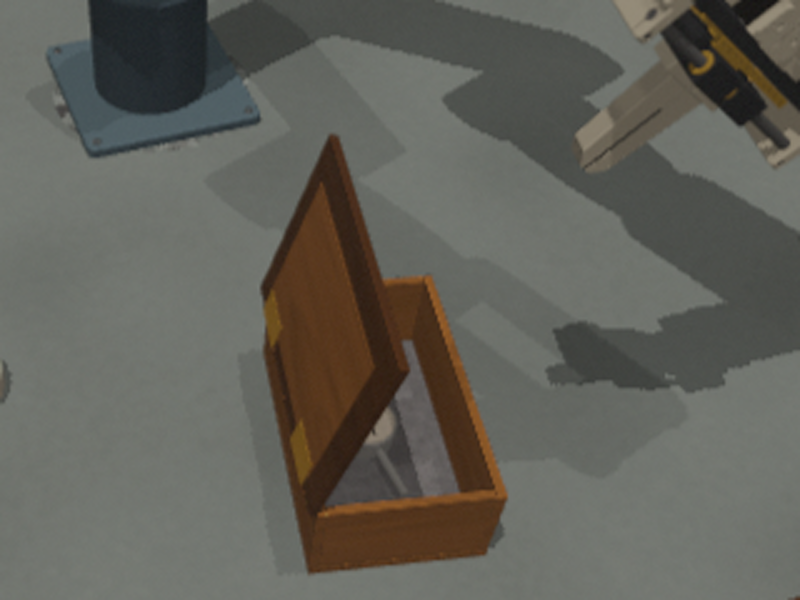

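The lid is falling freely, at about 1.3 rad with its corner at crop (407,370). I'm moving the finger under it.

Call:
jog_arm(plan=[[0,-0.0125,0.0293,0,0,0,0],[0,-0.0125,0.0293,0,0,0,0],[0,-0.0125,0.0293,0,0,0,0],[0,-0.0125,0.0293,0,0,0,0],[0,-0.0125,0.0293,0,0,0,0],[0,0,0,0,0,0,0]])

```text
time_s: 9.75
eef_pos: [572.0, 86.8, 164.3]
tool_rot: [0.934, -0.099, -0.04, 0.34]
ft_force: [0.3, -0.4, -0.9]
grip_width: 1.0
```

```bash
python3 look.py f2 1.2 1.0 .8 .65
```

```text
t 9.75 case pos [-61.9  -3.6 164.3] ft(case) [ 0.3  0.3 -0.9] w 1.0
tool x,y,z in case: [[0.002, 1.0, -0.008], [0.765, 0.004, 0.644], [0.644, -0.007, -0.765]] tilt 40.1 j [ 0.31  0.63  1.3  -0.59  1.6   2.2 ]
1.2 [[356.0, 140.0], [430.0, 377.0]]
1.0 [[392.0, 153.0], [472.0, 388.0]]
0.8 [[421.0, 172.0], [504.0, 404.0]]
0.65 [[437.0, 188.0], [522.0, 419.0]]
```

View pics/f2.png

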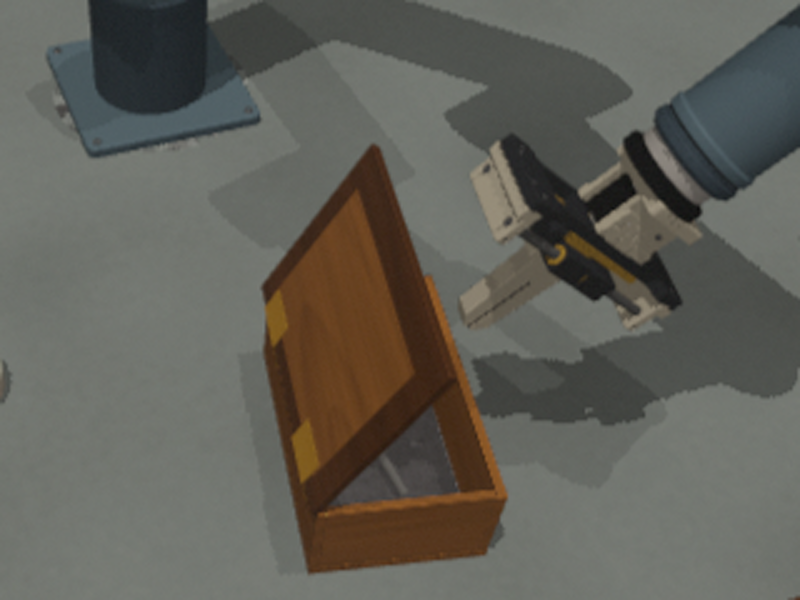

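The lid is at about 1.07 rad with its corner at crop (457,380), still falling. The finger waits beneath the free edge at (470,320). I let the lid land while the finger begins to yield.

Call:
jog_arm(plan=[[0,0,0,0,0,0,0],[0,0,0,0,0,0,0],[0,0,0,0,0,0,0],[0,0,0,0,0,0,0],[0,-0.003,0.0008,0,0,0,0],[0,-0.005,0.0013,0,0,0,0],[0,-0.005,0.0014,0,0,0,0],[0,-0.005,0.0016,0,0,0,0],[0,-0.005,0.0018,0,0,0,0]])

```text
time_s: 10.7
eef_pos: [577.3, 101.5, 147.4]
tool_rot: [0.934, -0.1, -0.037, 0.34]
ft_force: [-0.3, 0.6, -1.7]
grip_width: 0.3
```

```bash
python3 look.py f3 .65 .55 .45
```

```text
t 10.7 case pos [-77.4  -1.5 147.4] ft(case) [-0.6 -0.4 -1.7] w 0.3
tool x,y,z in case: [[-0.0, 1.0, -0.001], [0.766, 0.001, 0.643], [0.643, -0.0, -0.766]] tilt 40.0 j [ 0.33  0.66  1.29 -0.58  1.59  2.22]
0.65 [[437.0, 188.0], [522.0, 419.0]]
0.55 [[446.0, 201.0], [531.0, 430.0]]
0.45 [[452.0, 213.0], [537.0, 441.0]]
```

View pics/f3.png

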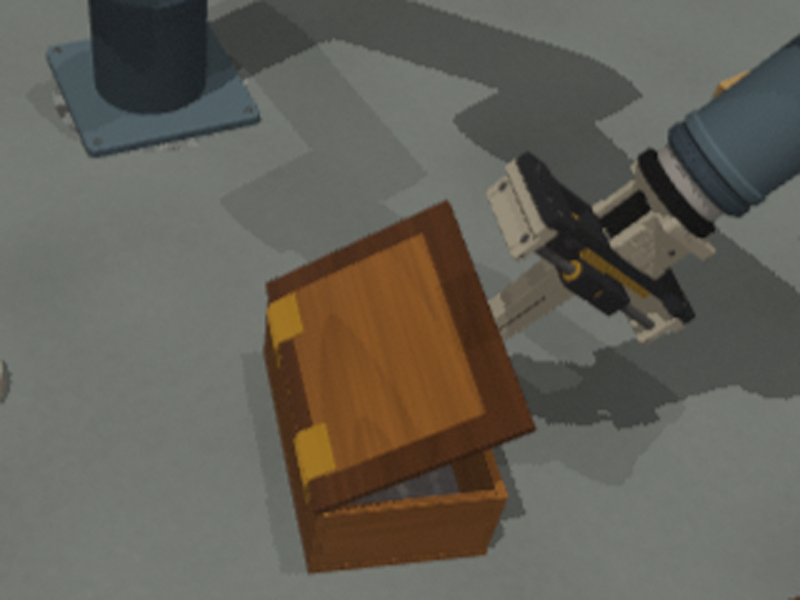

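The lid is resting on the finger at about 0.52 rad, with its edge near crop (533,430) and about 1.5 N of load. I lower it at about 0.3 rad/s.

Call:
jog_arm(plan=[[0,-0.0048,0.002,0,0,0,0],[0,-0.0048,0.0021,0,0,0,0],[0,-0.0047,0.0022,0,0,0,0],[0,-0.0047,0.0024,0,0,0,0],[0,-0.0046,0.0025,0,0,0,0],[0,-0.0045,0.0026,0,0,0,0],[0,-0.0044,0.0028,0,0,0,0],[0,-0.0043,0.0029,0,0,0,0],[0,-0.0042,0.003,0,0,0,0],[0,-0.0042,0.0031,0,0,0,0],[0,-0.0041,0.0032,0,0,0,0]])

```text
time_s: 11.85
eef_pos: [581.4, 120.0, 94.0]
tool_rot: [0.934, -0.1, -0.036, 0.34]
ft_force: [-0.7, 2.4, -1.1]
grip_width: 0.2
```

```bash
python3 look.py f4 .3 .2 .15 .1 0
```

```text
t 11.85 case pos [-96.4  -1.4  94. ] ft(case) [-2.2 -1.2 -1.1] w 0.2
tool x,y,z in case: [[-0.0, 1.0, -0.0], [0.766, 0.0, 0.643], [0.643, 0.0, -0.766]] tilt 40.0 j [ 0.35  0.74  1.3  -0.57  1.54  2.28]
0.3 [[458.0, 233.0], [542.0, 460.0]]
0.2 [[459.0, 247.0], [542.0, 472.0]]
0.15 [[459.0, 254.0], [541.0, 478.0]]
0.1 [[458.0, 261.0], [540.0, 484.0]]
0.0 [[456.0, 274.0], [535.0, 497.0]]
```

View pics/f4.png

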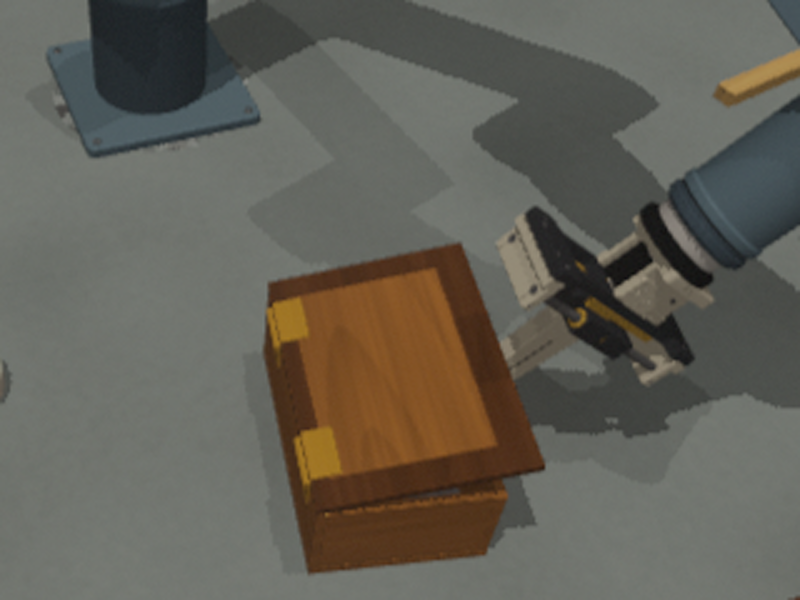

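The lid is at about 0.18 rad on the finger. I lower it the rest of the way, a little slower.

Call:
jog_arm(plan=[[0,-0.0028,0.0023,0,0,0,0],[0,-0.0027,0.0024,0,0,0,0],[0,-0.0027,0.0024,0,0,0,0],[0,-0.0026,0.0025,0,0,0,0],[0,-0.0026,0.0025,0,0,0,0],[0,-0.0025,0.0025,0,0,0,0],[0,-0.0025,0.0026,0,0,0,0],[0,-0.0024,0.0026,0,0,0,0],[0,-0.0024,0.0027,0,0,0,0],[0,-0.0024,0.0027,0,0,0,0],[0,-0.0024,0.0027,0,0,0,0],[0,-0.0024,0.0027,0,0,0,0]])

```text
time_s: 13.1
eef_pos: [582.4, 123.1, 51.4]
tool_rot: [0.934, -0.1, -0.036, 0.34]
ft_force: [-0.5, -0.4, -0.1]
grip_width: 0.6
```

```bash
python3 where.py
```

```text
t 13.1 case pos [-99.6  -1.1  51.4] ft(case) [ 0.5 -0.4 -0.1] w 0.6
tool x,y,z in case: [[-0.0, 1.0, 0.0], [0.766, -0.0, 0.643], [0.643, 0.0, -0.766]] tilt 40.0 j [ 0.36  0.79  1.31 -0.57  1.48  2.32]
```

Call:
jog_arm(plan=[[0,-0.0077,-0.0064,0,0,0,0],[0,-0.0153,-0.0129,0,0,0,0],[0,-0.0153,-0.0129,0,0,0,0],[0,-0.0153,-0.0129,0,0,0,0],[0,-0.0153,-0.0129,0,0,0,0],[0,0,0,0,0,0,0],[0,0,0,0,0,0,0]])

```text
time_s: 13.8
eef_pos: [601.2, 211.8, 51.4]
tool_rot: [0.934, -0.099, -0.036, 0.34]
ft_force: [-0.1, -0.8, -1.2]
grip_width: 0.3
```

```bash
python3 - <<'E'
from where import *
import cv2
where()
cv2.imwrite("pics/end.png",eyes.snapshot("scene"))
for z in (90,98): print(proj("scene",world(P,[[-99,-120,z],[-99,120,z]])).round().tolist())
E
```

```text
t 13.8 case pos [-190.3   -1.5   51.4] ft(case) [ 0.8  0.1 -1.2] w 0.3
tool x,y,z in case: [[-0.001, 1.0, 0.0], [0.766, 0.001, 0.643], [0.643, 0.001, -0.766]] tilt 40.0 j [ 0.46  0.89  1.1  -0.53  1.63  2.34]
[[412.0, 200.0], [444.0, 289.0]]
[[413.0, 197.0], [445.0, 286.0]]
```

View pics/end.png

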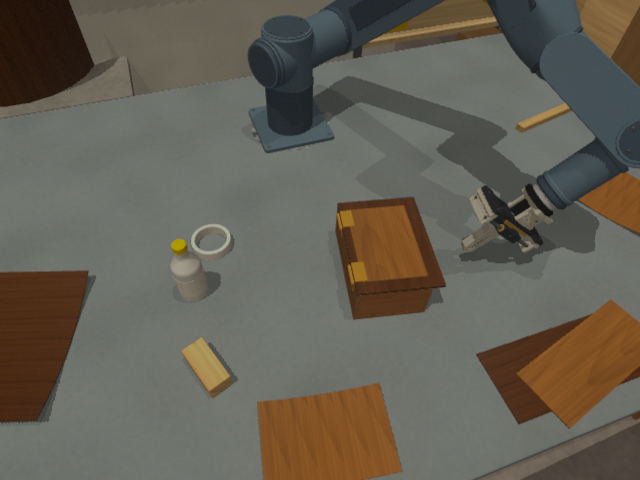

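The lid is flat on the rim, its free edge running (413,198) to (444,288), where I predicted it for shut. Tape, glue and caul are at their starting pixels, and the gripper is clear at (470,250).

```bash
python3 -c "
from rig import job;print(job.sign_off())"
```

```text
the job is handed in; nothing more can be done
None
```

The lid is shut and the job is handed in, at about 14 s of the 48 s allowed.

- **Tip:** I pushed the lid forward from behind with the closed fingertips until it was just past upright, about 1.45 rad, and it then fell freely.
- **Catch:** I took the finger over the lid and caught the lip on the back of the slanted finger at roughly 0.6 rad. The load read after the catch was about 2 N.
- **Lower:** I lowered it at about 0.3 rad/s, then about 0.2 rad/s near shut, until the contact force was gone, and drew the finger back 90 mm.

**Last checks:**
- The final picture shows the lid's free edge within about 2 pixels of where it should be when shut.
- The tape, glue bottle and caul are where they started.
- The gripper is touching nothing.
- The forces I read between moves stayed under about 3.5 N. I had no reading at the exact moment of the catch.
- The gauge is hidden under the lid, so I could not check it at the end. It was in place as the lid came down, and nothing reached into the case.

No check failed or disagreed.

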